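Hold the laser enable plug on

ROBOT

A 6-joint arm with a two-finger parallel gripper is mounted at the origin on a cart in front of the work surface, level with it; the furniture and walls round the work are solid. World frame = base frame: x ahead of the robot, y to its left, z up, the work surface at z = 0. Lengths are in mm, angles in rad, forces in N, time in s.
With the tool pointing down it reaches from about 350 to 875 mm from the base axis. Payload 4.2 kg.
Tool frame: the origin (TCP) lies midway between the tips of the shut fingers; the grasp point (between the pads) lies 19 mm behind it; z points along the fingers, y is the line along which they close (so a half turn about z gives the same grasp; the last joint's range is limited). The gripper opens to 85 mm and grips with 20 to 120 N. Pads are 22 mm wide; open, the fingers measure 114 mm over their backs; the gripper's body (76 mm by 85 mm) begins 54 mm behind the grasp point. The pads swing forward as they close: fully open they stand 13 mm farther back than shut.
Start: joints at [-0.867, 0.385, 0.008, 0, -1.194, -0.259], TCP at [268.935, -564.157, 231.312] pointing down, gripper open.
Joint ranges: [-3.14, 3.14], [-1.21, 2.06], [-1.07, 1.41], [-3.16, 2.05], [-2.99, -0.16], [-3.1, 3.1]. Speed limits (rad/s): [2.79, 2.79, 3.14, 3.14, 3.14, 3.14].

INTERFACE

Orientations are given as a unit quaternion [x, y, z, w].
In Python, from bench import arm gives the robot as it stands.
- The arm moves only by the tool send_rows, never from a script. Its argument "targets" is a list of rows, each an object of numbers: "gripper": the gripper command: -1 is fully open, 1 is shut, values between are in proportion; "x", "y", "z": the shift along the tool's x, y, z in cm; "ax", "ay", "az": the turn, a rotation vector about the tool's x, y, z in degrees. A call has 1 to 5 rows; each row shifts and turns the commanded pose from where the row before left it, along the tool's axes as they then stand; what a row does not reach is not made up. A row lasts 1/12 s, in which the tool goes at most 41.7 mm and 7.16 degrees, less where a joint would pass 70% of its speed; a pose out of reach is approached as far as the arm can. A call is refused whole if a number of a shift passes 4.17 or a number of a turn 7.16, either way. A call with a gripper value outside its range is refused whole. The fingers move at their own pace and stop on an object; the grip force is fixed at half the most. Time passes only in rows, so rows that do not move let the fingers close. It gives the time, the measured TCP pose, the force, the opening and the grip force at its end, in the units of the state.
- arm.read_state(): the state, without advancing time (a new reading comes with each control period).
- arm.get_image(name): name is "side" or "top"; returns (picture, depth): 420x560x3 uint8, red, green, blue; 420x560 float32, mm along the optical axis (not along the pixel's ray), 0 where there is no reading.
- arm.camera_model(name): a dict with "fx", "fy", "cx", "cy" (pixels), "cam_to_world" (4x4, takes a point from camera to world coordinates). Camera axes: x right, y down, z forward; pixel columns grow to the right and rows downward; lengths in mm; the calibration is good to about 2 mm. A picture is of the moment at which its call begins. camera_model takes no time and is no camera call.
- arm.job_done(): hands the job in; it is judged then, once.
Trained networks look in the newest picture that a camera, given by its name, has taken for a name from the list of things; names that differ only in an ending like _2 or _b are one class to them, and where a whole thing is asked for, a point or a joint stands for the part that bears it (a point fixed in the world has none). Each returns a list of dicts, best first, with "score" (0 to 1); they miss things now and then, are a little off and sometimes report something else, mostly with a low value. They report only what shows in the picture. A call takes as long as a camera call. They do not tell look-alikes from the thing itself.
- arm.boxes_of(camera, thing): "rect" ([left, top, width, height] in pixels, round what is visible of it).
The state is a dict: "clock": time; "joints": joint angles; "joint_vel": joint speeds; "joint_efforts": joint torques, N m; "position": TCP position; "ee_rot": TCP orientation; "contact_force": force on the tool from outside, world axes, zero at the start; "wrist_torque": the same for the moment, N m; "gripper_width": finger opening in mm; "grasp_force": force on a finger pad.
Only numpy, scipy, OpenCV 4.12 (cv2) and the standard library are available. Lean on these libraries where they do the work, as an engineer would, in place of code of your own. Each camera call takes 0.05 s, during which the arm holds its last target. There are 200 camera calls.

TASK

Take the red-handled laser enable plug out of its grey parking block and put its bayonet end into the slotted socket on top of the interlock box. Push it down against the spring until it is fully home, then turn it a quarter turn clockwise (seen from above) to its stop. It is a hold-to-run switch that springs back, so finish with the gripper still gripping the plug and holding it turned and seated; do not put it down or let go, and leave the other things on the table where they are.

Things in the scene. Friction and masses are not known exactly. Their poses are not given: they have to be found in the camera images.
- enable_plug: Loose plug, 72 mm tall, 0.12 kg, standing upright in the parking block, its flange on the block's top. Origin: centre of its lowest end; z up along its axis, x along its crossbar, blade and the length of its grip. Black flange 40 mm across at heights 26-30 mm, red grip above it. The same after a half turn about z.
- plug_grip (a point): Centre of the plug's red bar grip, 51 mm above its lowest end. The grip is 36 (x) x 14 (y) mm, at heights 30-72 mm, with a white line along x on top. Grip it across its 14 mm (along y).
- plug_crossbar (a point): Centre of the plug's steel bayonet crossbar, 12.5 mm above its lowest end: 38 (x) x 7 (y) x 5 mm, heights 10-15 mm. Below it a blade 22 (x) x 7 (y) mm, heights 0-10 mm; above it a round stem 22 mm across, heights 15-26 mm, chamfered below.
- interlock_box: Fixed grey enclosure 104 x 96 mm, 50 mm high over its square aluminium plate. Origin: centre of its underside; z up. The socket lies in its centre, the slot along its x.
- socket_mouth (a point): Centre of the socket's mouth in the top face of the aluminium plate, 50 mm over the table; x along the slot, z up. The plate (60 x 60 x 5 mm) has a hole 25 mm across, crossed by a slot 42 mm long (x) and 10.5 mm wide (y), a red mark at each end. The plug goes in with its x along the slot, either way round; at the bottom of the travel its flange still stands 2 mm above the plate.
- plunger (a joint): Sprung plunger in the socket: 0 = up, grows as pressed, stop at 0.012 m; 3 N at 0, 7 N at the stop. The plug's lowest end meets it 12 mm below the mouth; the crossbar, then 2 mm deep in the slot, can turn only once the plunger is over 8 mm down and it has passed the plate. Turned and not pressed, the plug rises until the crossbar bears on the plate from below (about 0.008).
- rotor (a joint): Rotor on the plunger that the plug's blade turns: 0 = at rest, grows clockwise seen from above, stop at 1.35 rad. About 0.2 rad of play comes first, so the stop is reached after the plug has turned about 1.55 rad. A return spring resists with 0.05 N m at 0 and 0.16 N m at the stop, friction of the plug under the plate adds to it.
- park_block: Fixed grey parking block 80 (x) x 62 (y) x 28 mm high with a through pocket 43 (x) x 26 (y) mm, in which the plug stands with its lowest end 2 mm above the table, x along the block's x within a few degrees. Origin: centre of its underside. Block and box may have swapped places.
- mirror_mount: Bystander: round mirror in a black mount on a based post, 52 x 58 x 108 mm. Origin: centre of its underside.
- air_blower: Bystander: blue rubber dust blower standing upright, 62 mm across, 133 mm tall. Origin: centre of its underside.
- lens_box: Bystander: small white lens box, 47 x 45 x 19 mm. Origin: centre of its underside.
- tape_roll: Bystander: roll of black tape lying flat, 58 mm across, 19 mm high. Origin: centre of its underside.
- fork_clamp: Bystander: black fork-shaped table clamp lying flat near the front edge of the table, 75 x 34 x 15 mm. Origin: centre of its underside.
Things that resemble listed ones, but are neither listed nor needed, are in the scene too. Of the things that look like the enable_plug, the smaller one is meant.

How it is judged:
By the outcome, as a careful person would: the job done as asked, in the order asked, and still so for the second after the job is handed in, while the arm keeps its last pose, push and grip.
It also fails if it takes over 45 s, if anything falls off the work surface, if the arm or the gripper's body presses on something with over 40 N, if the wrist force passes 120 N, or if a joint passes its speed limit or range.

## Working session

There is one attempt and no reset: what is moved stays moved. The work goes in short steps, Python scripts to look and compute and a tool call to move; the robot and the scene stay as the last step left them, time stands still between calls to the robot, and variables do not carry over. Pictures are saved under pics/ and viewed, at most 10 in all, crops included, and the job is handed in when it is done.

Besides the shell and the picture viewer there is one more tool, called after ">>>" by a JSON object that holds its "name" and its "arguments", one argument or row to a line. send_rows: Moves the arm, as the interface text tells. Its arguments: {"type":"object","properties":{"targets":{"type":"array"}},"required":["targets"]}

```bash
mkdir -p pics; ls; python3 - <<'E'
from bench import arm
import cv2,numpy as np
for n in("top","side"):
    p,d=arm.get_image(n); cv2.imwrite(f"pics/{n}0.png",p[:,:,::-1]); np.savez(f"{n}0.npz",p=p,d=d)
    for t in("enable_plug","interlock_box","park_block","socket_mouth"):
        try: print(n,t,[(r["rect"],round(r["score"],2)) for r in arm.boxes_of(n,t)])
        except Exception as e: print(n,t,e)
    print(arm.camera_model(n))
s=arm.read_state(); print(s)
E
```

```text
pics
top enable_plug [([249.2, 207.3, 18.0, 17.5], 0.78), ([207.3, 242.4, 23.4, 28.6], 0.61)]
top interlock_box [([340.2, 226.0, 59.9, 57.8], 0.73)]
top park_block [([238.3, 198.2, 36.5, 43.6], 0.72)]
top socket_mouth [([342.9, 226.9, 61.0, 54.1], 0.77), ([179.7, 160.3, 32.3, 28.9], 0.52)]
{'fx': 471.30189849130875, 'fy': 471.30189849130875, 'cx': 275.18906821498274, 'cy': 207.520641248609, 'cam_to_world': array([[ 9.06801900e-02, -9.75566195e-01,  2.00119220e-01,
         3.65643616e+02],
       [-9.95867094e-01, -8.78037519e-02,  2.32213834e-02,
         1.76653331e+02],
       [-5.08277830e-03, -2.01397866e-01, -9.79496332e-01,
         1.02389999e+03],
       [ 0.00000000e+00,  0.00000000e+00,  0.00000000e+00,
         1.00000000e+00]])}
side enable_plug [([281.4, 232.2, 28.6, 48.6], 0.86), ([264.1, 217.5, 18.2, 23.6], 0.73)]
side interlock_box [([320.1, 184.0, 46.5, 38.9], 0.86)]
side park_block [([246.2, 222.9, 33.9, 35.2], 0.89)]
side socket_mouth [([317.2, 184.2, 51.4, 38.3], 0.93)]
{'fx': 401.544558526692, 'fy': 401.544558526692, 'cx': 280.0637317185604, 'cy': 208.6475600215
[... 386 characters left out ...]
': array([-8.67362563e-01,  3.84742622e-01,  7.86065799e-03, -3.82859491e-05,
       -1.19399063e+00, -2.58590295e-01]), 'joint_vel': array([-0.0007834 , -0.00226793, -0.00126102, -0.00094227,  0.00110665,
        0.00117856]), 'joint_efforts': array([ 5.06043816e-04, -3.91690135e+01,  1.88442528e+01,  4.18703735e+00,
       -7.28365339e-04,  7.13639920e-06]), 'position': array([ 268.95507783, -564.12919762,  231.26520618]), 'ee_rot': array([-2.20585474e-01,  9.75367647e-01,  4.20418167e-05, -1.86349586e-06]), 'contact_force': array([-0.36112434, -0.35724127,  0.54505807]), 'wrist_torque': array([ 0.0381334 ,  0.01422319, -0.03073401]), 'grasp_force': 0.0, 'gripper_width': 85.29120410785585}
```

```bash
python3 - <<'E'
import cv2
t=cv2.imread("pics/top0.png")[140:300,160:420]; cv2.imwrite("pics/topc.png",cv2.resize(t,None,fx=3,fy=3,interpolation=cv2.INTER_CUBIC))
t=cv2.imread("pics/side0.png")[130:310,180:420]; cv2.imwrite("pics/sidec.png",cv2.resize(t,None,fx=3.3,fy=3.3,interpolation=cv2.INTER_CUBIC))
E
```

```text
(no output)
```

View pics/topc.png

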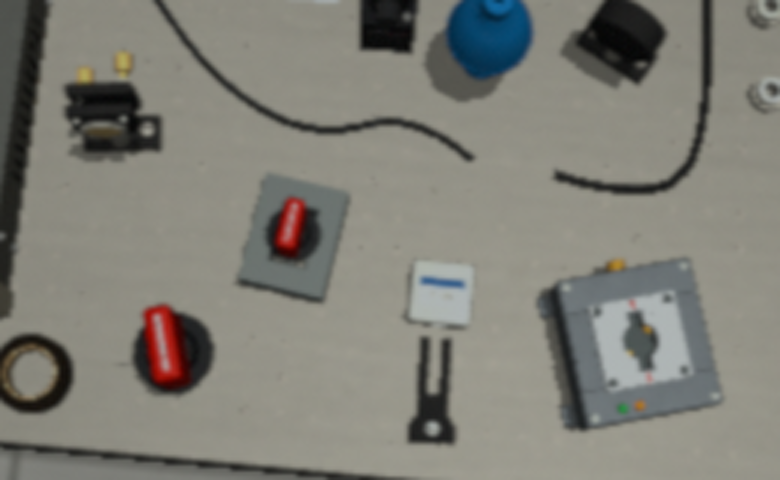

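View pics/sidec.png

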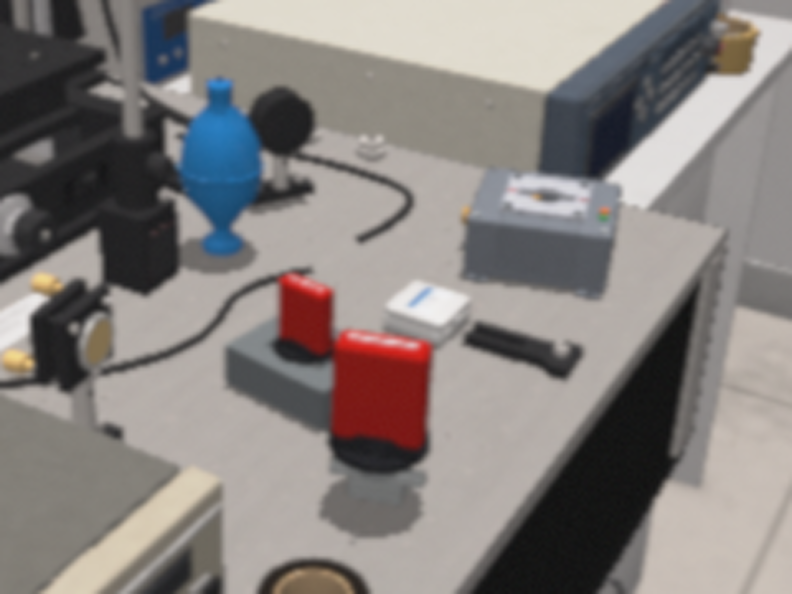

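View pics/top0.png

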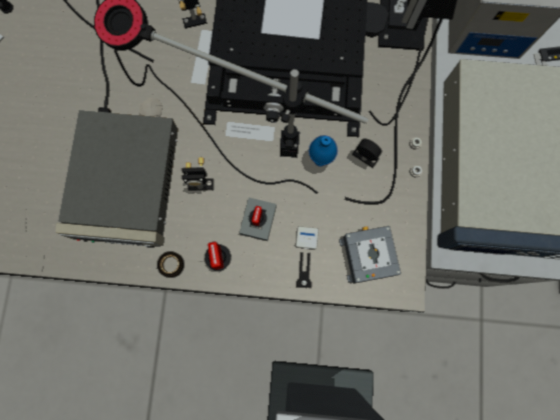

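The look-alikes are the plug in the grey block at top (258,216), side (273,229), and a bigger one standing on the table at top (217,256), side (295,256). The one in the block is clearly smaller in the crops and stands where the task says, so it is the one meant. The box is at top (373,254), with the slot's red marks at about (371,241) and (376,266).

```bash
cat > h.py <<'E'
import numpy as np,cv2
from bench import arm
def cloud(n,d):
    m=arm.camera_model(n);v,u=np.mgrid[:420,:560]
    c=np.stack([(u-m["cx"])/m["fx"]*d,(v-m["cy"])/m["fy"]*d,d,np.ones_like(d)],-1)
    return (c@m["cam_to_world"].T)[...,:3]
def ray(n,u,v,z):
    m=arm.camera_model(n);T=m["cam_to_world"]
    r=T[:3,:3]@[(u-m["cx"])/m["fx"],(v-m["cy"])/m["fy"],1];o=T[:3,3]
    return o+r*(z-o[2])/r[2]
def flat(n,mask,z):
    v,u=np.nonzero(mask);return np.array([ray(n,a,b,z)[:2] for a,b in zip(u,v)])
def rect(P):
    (c,s,a)=cv2.minAreaRect(P.astype(np.float32))
    return np.round(c,1),np.round(s,1),round(a,1)
E
python3 - <<'E'
from h import *
for n in("top","side"):
    f=np.load(n+"0.npz");p,d=f["p"].astype(int),f["d"];W=cloud(n,d)
    R,G,B=p[...,0],p[...,1],p[...,2]
    red=(R>110)&(G<90)&(B<90)
    k,l,st,ce=cv2.connectedComponentsWithStats(red.astype(np.uint8))
    for i in range(1,k):
        if st[i,4]<3: continue
        u,v=ce[i]; 
        if n=="top" and not(160<u<410 and 150<v<300):continue
        w=W[l==i]; print(n,"red",ce[i].round(1),st[i,4],w.mean(0).round(1),"zmax",np.percentile(w[:,2],95).round(1),ray(n,u,v,50)[:2].round(1))
    def box(x0,y0,x1,y1):
        m=np.zeros((420,560),bool);m[y0:y1,x0:x1]=1;return m
    if n=="top":
        b=box(245,200,272,230); white=b&(R>170)&(G>110)
        reg=box(235,190,280,245);box_=box(335,220,405,290);pl=box(350,235,395,272)&(G>150)
        topred=red&reg
        P=W[topred&(W[...,2]>60)];print("grip top",rect(P[:,:2]),len(P),P.mean(0))
        P=W[reg&(abs(W[...,2]-28)<6)];print("block",rect(P[:,:2]),np.median(P[:,2]))
        P=W[box_&(abs(W[...,2]-45)<14)];print("box",rect(P[:,:2]),np.median(P[:,2]))
        P=flat(n,pl,50);print("plate flat",rect(P),len(P)); print("white",flat(n,white,74).mean(0),white.sum())
E
```

```text
top red [256.6 213.8] 86 [543.6 236.   72.6] zmax 75.9 [547.8 237.4]
top red [213.7 253.8] 178 [450.5 309.4 106.5] zmax 103.9 [455.8 317.6]
grip top (array([543.6, 236.5]), array([13. , 35.5]), 83.3) 85 [543.2731269  235.90100811  73.11558768]
block (array([543.5, 235.6]), array([62.3, 80.5]), 81.4) 27.661398968242565
box (array([491. , -10.1]), array([112.2,  96.7]), 15.8) 46.92396093346542
plate flat (array([487.3, -10.7]), array([59.1, 58.9]), 16.4) 576
white [540.65331221 236.27765102] 3
side red [158.7  59.3] 129 [ 2307.  -1190.5    56.1] zmax 114.4 [ 2340.2 -1222.3]
side red [191.6  49.8] 19 [ 2022.3 -1203.8   138. ] zmax 312.0 [ 2515.9 -1749. ]
side red [198.8  49.2] 14 [ 1886.7 -1118.5   159. ] zmax 323.6 [ 2498.5 -1814.4]
side red [203.   64.8] 20 [ 2045.2 -1328.6    31.2] zmax 41.7 [ 1964.5 -1234.3]
side red [397.  107.9] 33 [ 595.7 -820.2   64.7] zmax 72.8 [ 610.9 -880.8]
side red [ 27.  131.8] 473 [835.1 504.2 262.3] zmax 270.3 [1518.3  160.6]
side red [ 49.8 126.8] 8 [825.1 472.6 263.8] zmax 264.8 [1510.6   87.9]
side red [ 50.1 131.1] 8 [812.9 480.6 260.8] zmax 261.4 [1465.7  115.5]
side red [  0.9 139.9] 8 [757.2 579.5 284.2] zmax 392.9 [1503.7  249.4]
side red [272.1 224.4] 270 [540.6 239.1  55.5] zmax 72.9 [545.4 231. ]
side red [270.  212.7] 3 [596.4 156.3  27.5] zmax 66.8 [575.  191.2]
side red [295.  247.6] 815 [445.9 317.9  78.2] zmax 101.4 [465.3 279.9]
side red [167.2 394.8] 22 [460.5 616.   22.4] zmax 24.3 [443.1 629.6]
```

```bash
python3 - <<'E'
import cv2
t=cv2.imread("pics/top0.png");a=cv2.resize(t[190:245,232:285],(530,550),interpolation=cv2.INTER_CUBIC);b=cv2.resize(t[222:290,338:406],(550,550),interpolation=cv2.INTER_CUBIC)
a=cv2.resize(a,(390,400));b=cv2.resize(b,(400,400))
cv2.imwrite("pics/ab.png",cv2.hconcat([a,b]))
E
```

```text
(no output)
```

View pics/ab.png

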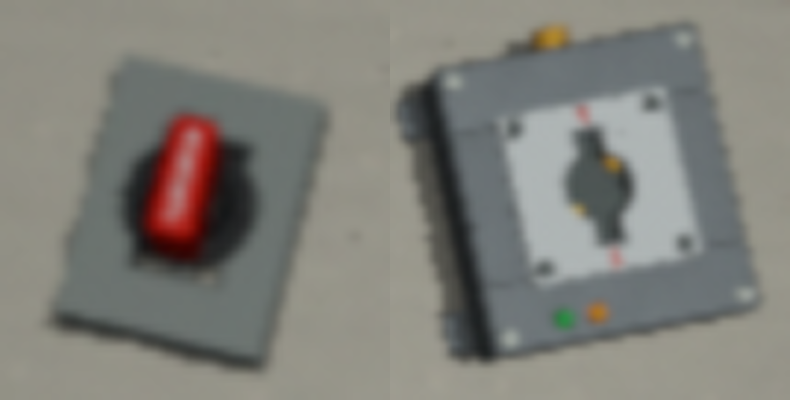

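The crops confirm it: the small plug stands in the grey block, grip centre at about (257,214), and the socket slot runs between its red marks. Next I'll refine the slot and plan the approach.

```bash
cat >> h.py <<'E'
def yaw(s): # heading of tool y, deg
    from scipy.spatial.transform import Rotation as R
    y=R.from_quat(s["ee_rot"]).as_matrix()[:,1];return np.degrees(np.arctan2(y[1],y[0]))
def plan(p0,h0,p1,h1,n):
    p0,p1=map(np.array,(p0,p1)); st=(p1-p0)/n; dh=(h1-h0)/n; rows=[]; p=np.array(p0,float); h=h0
    for i in range(n):
        a=np.radians(h); ty=np.array([np.cos(a),np.sin(a),0]); tz=np.array([0,0,-1.]); tx=np.cross(ty,tz)
        r=[round(float(((p0+st*(i+1))-p)@t)/10,2) for t in(tx,ty,tz)]; az=round(-(h0+dh*(i+1)-h),1)
        p=p+10*(r[0]*tx+r[1]*ty+r[2]*tz); h-=az; rows.append(r+[az])
    for i in range(0,n,5): print("[%s]"%",".join('{"gripper":G,"x":%g,"y":%g,"z":%g,"az":%g}'%tuple(q) for q in rows[i:i+5]))
    print(p,h)
E
python3 - <<'E'
from h import *
f=np.load("top0.npz");p,d=f["p"].astype(int),f["d"];W=cloud("top",d);R,G,B=p.transpose(2,0,1)
red=(R-G>35)&(R-B>30); M=[]
for lo,hi in((234,248),(260,272)):
    m=np.zeros_like(red);m[lo:hi,364:382]=1; v,u=np.nonzero(m&red);w=(R-G)[v,u]
    c=np.average(u,weights=w),np.average(v,weights=w);q=ray("top",*c,50);M.append(q);print(np.round(c,1),len(u),q.round(1))
e=M[0]-M[1];print("slot c",(M[0]+M[1])/2,np.degrees(np.arctan2(e[1],e[0])),np.hypot(*e[:2]))
# dark slot+hole
m=np.zeros_like(red);m[240:268,362:386]=1; dark=m&(R+G+B<330)
P=flat("top",dark,50);print("dark",rect(P),P.mean(0),len(P))
# plate center
pl=np.zeros_like(red);pl[232:275,350:398]=1;pl&=G>135;P=flat("top",pl,50);print("plate",rect(P)); print("depth plate",W[pl].mean(0), np.median(W[pl],0))
print("blower",W[150,322],"boom",W[62,190],W[90,280],W[115,350])
s=arm.read_state();print(s["position"],yaw(s))
plan(s["position"],yaw(s),[543.5,236,130],262.5,21)
E
```

```text
[370. 241.] 1 [511.6  -2.8  50. ]Traceback (most recent call last):
  File "<stdin>", line 6, in <module>
    raise ZeroDivisionError(
        "Weights sum to zero, can't be normalized")
ZeroDivisionError: Weights sum to zero, can't be normalized
```

```bash
python3 - <<'E'
from h import *
f=np.load("top0.npz");p,d=f["p"].astype(int),f["d"];W=cloud("top",d);R,G,B=p.transpose(2,0,1)
M=[]
for lo,hi in((236,246),(261,271)):
    s=np.clip((R-G).astype(float)[lo:hi,365:381]-12,0,None); v,u=np.mgrid[lo:hi,365:381]
    if s.sum()==0: print("none");continue
    c=(s*u).sum()/s.sum(),(s*v).sum()/s.sum();q=ray("top",*c,50);M.append(q);print(np.round(c,1),(s>0).sum(),s.max(),q.round(1))
if len(M)==2:
    e=M[0]-M[1];print("slot c",(M[0]+M[1])/2,np.degrees(np.arctan2(e[1],e[0])),np.hypot(*e[:2]))
red=R>999
m=np.zeros_like(red);m[240:268,362:386]=1; dark=m&(R+G+B<330)
P=flat("top",dark,50);print("dark",rect(P),P.mean(0),len(P)); x=P-P.mean(0);w,V=np.linalg.eigh(x.T@x);print("axis",np.degrees(np.arctan2(*V[::-1,1])))
pl=np.zeros_like(red);pl[232:275,350:398]=1;pl&=G>135;P=flat("top",pl,50);print("plate",rect(P)); print("depth plate", np.median(W[pl],0))
print("blower",W[150,322],"boom",W[62,190],W[90,280],W[115,350])
s=arm.read_state();print(s["position"],yaw(s))
plan(s["position"],yaw(s),[543.5,236,130],262.5,21)
E
```

```text
[370.4 240.9] 6 27.0 [511.9  -3.7  50. ]
[375.9 265.4] 8 23.0 [462.2 -17.5  50. ]
slot c [487.0453159 -10.6248597  50.       ] 15.5179231826292 51.553573908571515
dark (array([479. ,  -9.2]), array([24.3, 52.2]), 76.3) [486.71493278 -10.47371358] 134
axis -172.07263626824414
plate (array([492.5, -18.1]), array([82.9, 82.8]), 2.2)
depth plate [490.24587932 -16.949689    49.1682586 ]
blower [680.94171449 114.2310498  106.00946387] boom [910.07822221 435.24579295  -4.90494234] [849.02486625 214.67708383  12.83823561] [698.28518913  80.29283506 253.16405494]
[ 268.95507783 -564.12919762  231.26520618] 115.48684610535162
[{"gripper":G,"x":-2.82,"y":2.88,"z":0.48,"az":-7},{"gripper":G,"x":-3.15,"y":2.51,"z":0.48,"az":-7},{"gripper":G,"x":-3.43,"y":2.11,"z":0.49,"az":-7},{"gripper":G,"x":-3.66,"y":1.67,"z":0.48,"az":-7},{"gripper":G,"x":-3.84,"y":1.22,"z":0.48,"az":-7}]
[{"gripper":G,"x":-3.96,"y":0.74,"z":0.48,"az":-7},{"gripper":G,"x":-4.02,"y":0.25,"z":0.49,"az":-7},{"gripper":G,"x":-4.02,"y":-0.24,"z":0.48,"az":-7},{"gripper":G,"x":-3.97,"y":-0.73,"z":0.48,"az":-7},{"gripper":G,"x":-3.84,"y":-1.21,"z":0.48,"az":-7}]
[{"gripper":G,"x":-3.67,"y":-1.66,"z":0.48,"az":-7},{"gripper":G,"x":-3.43,"y":-2.1,"z":0.49,"az":-7},{"gripper":G,"x":-3.16,"y":-2.51,"z":0.48,"az":-7},{"gripper":G,"x":-2.83,"y":-2.87,"z":0.48,"az":-7},{"gripper":G,"x":-2.45,"y":-3.19,"z":0.48,"az":-7}]
[{"gripper":G,"x":-2.05,"y":-3.47,"z":0.49,"az":-7},{"gripper":G,"x":-1.61,"y":-3.69,"z":0.48,"az":-7},{"gripper":G,"x":-1.15,"y":-3.86,"z":0.48,"az":-7},{"gripper":G,"x":-0.67,"y":-3.97,"z":0.48,"az":-7},{"gripper":G,"x":-0.18,"y":-4.03,"z":0.48,"az":-7}]
[{"gripper":G,"x":0.31,"y":-4.01,"z":0.49,"az":-7}]
[543.51960384 235.95045155 129.96520618] 262.4868461053516
```

>>> {"name": "send_rows", "arguments": {
  "targets": [
    {"gripper": -1, "x": -2.82, "y": 2.88, "z": 0.48, "az": -7},
    {"gripper": -1, "x": -3.15, "y": 2.51, "z": 0.48, "az": -7},
    {"gripper": -1, "x": -3.43, "y": 2.11, "z": 0.49, "az": -7},
    {"gripper": -1, "x": -3.66, "y": 1.67, "z": 0.48, "az": -7},
    {"gripper": -1, "x": -3.84, "y": 1.22, "z": 0.48, "az": -7}
  ]
}}

```text
$.targets[0]: bad value
```

>>> {"name": "send_rows", "arguments": {
  "targets": [
    {"gripper": -1, "x": -3.96, "y": 0.74, "z": 0.48, "az": -7},
    {"gripper": -1, "x": -4.02, "y": 0.25, "z": 0.49, "az": -7},
    {"gripper": -1, "x": -4.02, "y": -0.24, "z": 0.48, "az": -7},
    {"gripper": -1, "x": -3.97, "y": -0.73, "z": 0.48, "az": -7},
    {"gripper": -1, "x": -3.84, "y": -1.21, "z": 0.48, "az": -7}
  ]
}}

```text
$.targets[0]: bad value
```

>>> {"name": "send_rows", "arguments": {
  "targets": [
    {"gripper": -1, "x": -3.67, "y": -1.66, "z": 0.48, "az": -7},
    {"gripper": -1, "x": -3.43, "y": -2.1, "z": 0.49, "az": -7},
    {"gripper": -1, "x": -3.16, "y": -2.51, "z": 0.48, "az": -7},
    {"gripper": -1, "x": -2.83, "y": -2.87, "z": 0.48, "az": -7},
    {"gripper": -1, "x": -2.45, "y": -3.19, "z": 0.48, "az": -7}
  ]
}}

```text
$.targets[0]: bad value
```

>>> {"name": "send_rows", "arguments": {
  "targets": [
    {"gripper": -1, "x": -2.05, "y": -3.47, "z": 0.49, "az": -7},
    {"gripper": -1, "x": -1.61, "y": -3.69, "z": 0.48, "az": -7},
    {"gripper": -1, "x": -1.15, "y": -3.86, "z": 0.48, "az": -7},
    {"gripper": -1, "x": -0.67, "y": -3.97, "z": 0.48, "az": -7},
    {"gripper": -1, "x": -0.18, "y": -4.03, "z": 0.48, "az": -7}
  ]
}}

```text
$.targets[0]: bad value
```

>>> {"name": "send_rows", "arguments": {
  "targets": [
    {"gripper": -1, "x": 0.31, "y": -4.01, "z": 0.49, "az": -7},
    {"gripper": -1},
    {"gripper": -1},
    {"gripper": -1}
  ]
}}

```text
$.targets[0]: bad value
```

```bash
python3 - <<'E'
from h import *
s=arm.read_state();print(s["clock"],s["position"],yaw(s)%360,s["joints"],s["contact_force"])
plan(s["position"],yaw(s)%360,[543.5,236,38],262.5,4)
E
```

```text
0.5 [ 268.95507783 -564.12919762  231.26520618] 115.48684610535162 [-8.67362563e-01  3.84742622e-01  7.86065799e-03 -3.82859491e-05
 -1.19399063e+00 -2.58590295e-01] [-0.36112434 -0.35724127  0.54505807]
[{"gripper":G,"x":-14.8,"y":15.1,"z":4.83,"az":-36.8},{"gripper":G,"x":-20.9,"y":3.23,"z":4.83,"az":-36.7},{"gripper":G,"x":-18.69,"y":-9.91,"z":4.83,"az":-36.8},{"gripper":G,"x":-9.03,"y":-19.12,"z":4.84,"az":-36.7}]
[543.47125149 236.00440982  37.96520618] 262.4868461053516
```

The rows were probably refused because some keys were missing, so I'll send one with every key filled in.

>>> {"name": "send_rows", "arguments": {
  "targets": [
    {"gripper": -1, "x": -2.82, "y": 2.88, "z": 0.48, "ax": 0, "ay": 0, "az": -7},
    {"gripper": -1, "x": -3.15, "y": 2.51, "z": 0.48, "ax": 0, "ay": 0, "az": -7},
    {"gripper": -1, "x": -3.43, "y": 2.11, "z": 0.49, "ax": 0, "ay": 0, "az": -7},
    {"gripper": -1, "x": -3.66, "y": 1.67, "z": 0.48, "ax": 0, "ay": 0, "az": -7},
    {"gripper": -1, "x": -3.84, "y": 1.22, "z": 0.48, "ax": 0, "ay": 0, "az": -7}
  ]
}}

```text
clock: 0.92
position: [334.4, -372.1, 207.2]
ee_rot: [-0.506, 0.863, -0.0, 0.0]
contact_force: [-0.1, -0.0, -0.6]
gripper_width: 85.5
grasp_force: 0.0
```

>>> {"name": "send_rows", "arguments": {
  "targets": [
    {"gripper": -1, "x": -3.96, "y": 0.74, "z": 0.48, "ax": 0, "ay": 0, "az": -7},
    {"gripper": -1, "x": -4.02, "y": 0.25, "z": 0.49, "ax": 0, "ay": 0, "az": -7},
    {"gripper": -1, "x": -4.02, "y": -0.24, "z": 0.48, "ax": 0, "ay": 0, "az": -7},
    {"gripper": -1, "x": -3.97, "y": -0.73, "z": 0.48, "ax": 0, "ay": 0, "az": -7},
    {"gripper": -1, "x": -3.84, "y": -1.21, "z": 0.48, "ax": 0, "ay": 0, "az": -7}
  ]
}}

```text
clock: 1.33
position: [400.0, -181.3, 183.4]
ee_rot: [0.742, -0.67, 0.001, -0.0]
contact_force: [0.1, -0.5, 0.8]
gripper_width: 85.0
grasp_force: 0.0
```

>>> {"name": "send_rows", "arguments": {
  "targets": [
    {"gripper": -1, "x": -3.67, "y": -1.66, "z": 0.48, "ax": 0, "ay": 0, "az": -7},
    {"gripper": -1, "x": -3.43, "y": -2.1, "z": 0.49, "ax": 0, "ay": 0, "az": -7},
    {"gripper": -1, "x": -3.16, "y": -2.51, "z": 0.48, "ax": 0, "ay": 0, "az": -7},
    {"gripper": -1, "x": -2.83, "y": -2.87, "z": 0.48, "ax": 0, "ay": 0, "az": -7},
    {"gripper": -1, "x": -2.45, "y": -3.19, "z": 0.48, "ax": 0, "ay": 0, "az": -7}
  ]
}}

```text
clock: 1.75
position: [465.4, 9.5, 159.3]
ee_rot: [0.909, -0.416, 0.0, -0.0]
contact_force: [1.5, -0.3, 0.4]
gripper_width: 85.4
grasp_force: 0.0
```

>>> {"name": "send_rows", "arguments": {
  "targets": [
    {"gripper": -1, "x": -2.05, "y": -3.47, "z": 0.49, "ax": 0, "ay": 0, "az": -7},
    {"gripper": -1, "x": -1.61, "y": -3.69, "z": 0.48, "ax": 0, "ay": 0, "az": -7},
    {"gripper": -1, "x": -1.15, "y": -3.86, "z": 0.48, "ax": 0, "ay": 0, "az": -7},
    {"gripper": -1, "x": -0.67, "y": -3.97, "z": 0.48, "ax": 0, "ay": 0, "az": -7},
    {"gripper": -1, "x": -0.18, "y": -4.03, "z": 0.48, "ax": 0, "ay": 0, "az": -7}
  ]
}}

```text
clock: 2.17
position: [530.8, 200.0, 134.9]
ee_rot: [0.992, -0.123, 0.0, -0.0]
contact_force: [-0.3, -0.6, 1.6]
gripper_width: 85.3
grasp_force: 0.0
```

>>> {"name": "send_rows", "arguments": {
  "targets": [
    {"gripper": -1, "x": 0.31, "y": -4.01, "z": 0.49, "ax": 0, "ay": 0, "az": -7},
    {"gripper": -1, "x": 0, "y": 0, "z": 0, "ax": 0, "ay": 0, "az": 0},
    {"gripper": -1, "x": 0, "y": 0, "z": 0, "ax": 0, "ay": 0, "az": 0}
  ]
}}

```text
clock: 2.42
position: [543.6, 237.9, 129.0]
ee_rot: [0.998, -0.064, -0.0, 0.0]
contact_force: [-1.2, -0.6, -0.6]
gripper_width: 85.3
grasp_force: 0.0
```

```bash
python3 - <<'E'
from h import *
s=arm.read_state();print(s["clock"],s["position"],yaw(s)%360,s["joints"],s["contact_force"])
plan(s["position"],yaw(s)%360,[543.5,236,38],262.5,4)
E
```

```text
2.4167 [543.6346413  237.89168939 129.00528599] 262.6164845474283 [ 6.85118443e-01  4.22233311e-01 -2.09741683e-01 -7.15446998e-05
 -9.39940918e-01  7.56853147e-01] [-1.16058346 -0.55208206 -0.62880154]
[{"gripper":G,"x":0,"y":0.05,"z":2.28,"az":0},{"gripper":G,"x":0.01,"y":0.04,"z":2.27,"az":0.1},{"gripper":G,"x":-0,"y":0.05,"z":2.28,"az":-0},{"gripper":G,"x":0,"y":0.05,"z":2.27,"az":0}]
[543.48791193 235.99481863  38.00528599] 262.51648454742826
```

>>> {"name": "send_rows", "arguments": {
  "targets": [
    {"gripper": -1, "x": 0, "y": 0, "z": 2.3, "ax": 0, "ay": 0, "az": 0},
    {"gripper": -1, "x": 0, "y": 0, "z": 2.3, "ax": 0, "ay": 0, "az": 0},
    {"gripper": -1, "x": 0, "y": 0, "z": 2.3, "ax": 0, "ay": 0, "az": 0},
    {"gripper": -1, "x": 0, "y": 0, "z": 2.3, "ax": 0, "ay": 0, "az": 0},
    {"gripper": -1, "x": 0, "y": 0, "z": 0, "ax": 0, "ay": 0, "az": 0}
  ]
}}

```text
clock: 2.83
position: [540.4, 232.8, 34.0]
ee_rot: [0.998, -0.067, -0.004, 0.003]
contact_force: [-1.0, -0.9, -1.0]
gripper_width: 85.4
grasp_force: 0.0
```

>>> {"name": "send_rows", "arguments": {
  "targets": [
    {"gripper": -1, "x": 0, "y": 0, "z": 0, "ax": 0, "ay": 0, "az": 0},
    {"gripper": -1, "x": 0, "y": 0, "z": 0, "ax": 0, "ay": 0, "az": 0}
  ]
}}

```text
clock: 3.0
position: [544.4, 235.8, 39.6]
ee_rot: [0.998, -0.066, 0.001, -0.001]
contact_force: [1.2, 0.6, 0.2]
gripper_width: 85.7
grasp_force: 0.0
```

>>> {"name": "send_rows", "arguments": {
  "targets": [
    {"gripper": 1, "x": 0, "y": 0, "z": 0, "ax": 0, "ay": 0, "az": 0},
    {"gripper": 1, "x": 0, "y": 0, "z": 0, "ax": 0, "ay": 0, "az": 0},
    {"gripper": 1, "x": 0, "y": 0, "z": 0, "ax": 0, "ay": 0, "az": 0},
    {"gripper": 1, "x": 0, "y": 0, "z": 0, "ax": 0, "ay": 0, "az": 0},
    {"gripper": 1, "x": 0, "y": 0, "z": 0, "ax": 0, "ay": 0, "az": 0}
  ]
}}

```text
clock: 3.42
position: [543.6, 236.1, 38.5]
ee_rot: [0.998, -0.065, 0.0, -0.0]
contact_force: [-0.4, -0.4, 0.9]
gripper_width: 25.5
grasp_force: 0.0
```

>>> {"name": "send_rows", "arguments": {
  "targets": [
    {"gripper": 1, "x": 0, "y": 0, "z": 0, "ax": 0, "ay": 0, "az": 0},
    {"gripper": 1, "x": 0, "y": 0, "z": 0, "ax": 0, "ay": 0, "az": 0},
    {"gripper": 1, "x": 0, "y": 0, "z": 0, "ax": 0, "ay": 0, "az": 0},
    {"gripper": 1, "x": 0, "y": 0, "z": 0, "ax": 0, "ay": 0, "az": 0},
    {"gripper": 1, "x": 0, "y": 0, "z": 0, "ax": 0, "ay": 0, "az": 0}
  ]
}}

```text
clock: 3.83
position: [543.7, 236.1, 38.4]
ee_rot: [0.998, -0.065, 0.0, -0.0]
contact_force: [-0.5, -0.2, 4.3]
gripper_width: 12.8
grasp_force: 58.7
```

```bash
python3 - <<'E'
from h import *
s=arm.read_state();print(s["clock"],s["position"],yaw(s)%360,s["contact_force"],s["wrist_torque"],s["gripper_width"],s["grasp_force"])
E
```

```text
3.8333 [543.74723015 236.1065083   38.38472745] 262.50273747878975 [-0.54993671 -0.20360333  4.30109898] [-0.00478284  0.20223449  0.00430061] 12.822267590516013 58.6765193939209
```

>>> {"name": "send_rows", "arguments": {
  "targets": [
    {"gripper": 1, "x": 0, "y": 0, "z": -0.5, "ax": 0, "ay": 0, "az": 0},
    {"gripper": 1, "x": 0, "y": 0, "z": -1.2, "ax": 0, "ay": 0, "az": 0},
    {"gripper": 1, "x": 0, "y": 0, "z": -2.2, "ax": 0, "ay": 0, "az": 0},
    {"gripper": 1, "x": 0, "y": 0, "z": -2.2, "ax": 0, "ay": 0, "az": 0},
    {"gripper": 1, "x": 0, "y": 0, "z": -2.2, "ax": 0, "ay": 0, "az": 0}
  ]
}}

```text
clock: 4.25
position: [542.8, 235.5, 121.1]
ee_rot: [0.998, -0.066, -0.001, 0.001]
contact_force: [0.3, -0.1, -0.4]
gripper_width: 13.2
grasp_force: 58.4
```

>>> {"name": "send_rows", "arguments": {
  "targets": [
    {"gripper": 1, "x": 0, "y": 0, "z": -1.2, "ax": 0, "ay": 0, "az": 0},
    {"gripper": 1, "x": 0, "y": 0, "z": -0.5, "ax": 0, "ay": 0, "az": 0},
    {"gripper": 1, "x": 0, "y": 0, "z": 0, "ax": 0, "ay": 0, "az": 0}
  ]
}}

```text
clock: 4.5
position: [543.7, 236.1, 138.9]
ee_rot: [0.998, -0.066, 0.001, -0.001]
contact_force: [-0.4, 0.6, -1.7]
gripper_width: 13.4
grasp_force: 58.4
```

```bash
python3 - <<'E'
from h import *
s=arm.read_state();print(s["clock"],s["position"],yaw(s)%360,s["contact_force"],s["gripper_width"],s["grasp_force"])
# block x = -8.6..; slot 15.8deg -> tool heading 285.8
plan([543.5,236,138],262.5,[487,-10.7,138],286,10)
E
```

```text
4.5 [543.71640888 236.12280454 138.92441522] 262.4746558938059 [-0.40616381  0.64539015 -1.71526333] 13.375627119211282 58.37086200714111
[{"gripper":G,"x":-0.24,"y":2.52,"z":0,"az":-2.4},{"gripper":G,"x":-0.34,"y":2.51,"z":0,"az":-2.3},{"gripper":G,"x":-0.45,"y":2.49,"z":0,"az":-2.4},{"gripper":G,"x":-0.54,"y":2.47,"z":0,"az":-2.3},{"gripper":G,"x":-0.65,"y":2.45,"z":0,"az":-2.4}]
[{"gripper":G,"x":-0.75,"y":2.41,"z":0,"az":-2.3},{"gripper":G,"x":-0.84,"y":2.39,"z":0,"az":-2.4},{"gripper":G,"x":-0.95,"y":2.35,"z":0,"az":-2.3},{"gripper":G,"x":-1.03,"y":2.31,"z":0,"az":-2.4},{"gripper":G,"x":-1.14,"y":2.26,"z":0,"az":-2.3}]
[486.97291212 -10.70952048 138.        ] 285.99999999999994
```

>>> {"name": "send_rows", "arguments": {
  "targets": [
    {"gripper": 1, "x": -0.24, "y": 2.52, "z": 0, "ax": 0, "ay": 0, "az": -2.4},
    {"gripper": 1, "x": -0.34, "y": 2.51, "z": 0, "ax": 0, "ay": 0, "az": -2.3},
    {"gripper": 1, "x": -0.45, "y": 2.49, "z": 0, "ax": 0, "ay": 0, "az": -2.4},
    {"gripper": 1, "x": -0.54, "y": 2.47, "z": 0, "ax": 0, "ay": 0, "az": -2.3},
    {"gripper": 1, "x": -0.65, "y": 2.45, "z": 0, "ax": 0, "ay": 0, "az": -2.4}
  ]
}}

```text
clock: 4.92
position: [513.7, 111.1, 136.2]
ee_rot: [0.999, 0.038, -0.002, 0.001]
contact_force: [0.4, -0.3, -1.0]
gripper_width: 13.2
grasp_force: 58.5
```

>>> {"name": "send_rows", "arguments": {
  "targets": [
    {"gripper": 1, "x": -0.75, "y": 2.41, "z": 0, "ax": 0, "ay": 0, "az": -2.3},
    {"gripper": 1, "x": -0.84, "y": 2.39, "z": 0, "ax": 0, "ay": 0, "az": -2.4},
    {"gripper": 1, "x": -0.95, "y": 2.35, "z": 0, "ax": 0, "ay": 0, "az": -2.3},
    {"gripper": 1, "x": -1.03, "y": 2.31, "z": 0, "ax": 0, "ay": 0, "az": -2.4},
    {"gripper": 1, "x": -1.14, "y": 2.26, "z": 0, "ax": 0, "ay": 0, "az": -2.3}
  ]
}}

```text
clock: 5.33
position: [485.3, -12.1, 136.5]
ee_rot: [0.99, 0.14, -0.002, 0.0]
contact_force: [1.1, -0.4, 0.1]
gripper_width: 13.7
grasp_force: 58.5
```

>>> {"name": "send_rows", "arguments": {
  "targets": [
    {"gripper": 1, "x": 0, "y": 0, "z": 1, "ax": 0, "ay": 0, "az": 0},
    {"gripper": 1, "x": 0, "y": 0, "z": 1, "ax": 0, "ay": 0, "az": 0},
    {"gripper": 1, "x": 0, "y": 0, "z": 1, "ax": 0, "ay": 0, "az": 0},
    {"gripper": 1, "x": 0, "y": 0, "z": 0, "ax": 0, "ay": 0, "az": 0},
    {"gripper": 1, "x": 0, "y": 0, "z": 0, "ax": 0, "ay": 0, "az": 0}
  ]
}}

```text
clock: 5.75
position: [485.8, -11.1, 106.6]
ee_rot: [0.99, 0.139, -0.002, 0.0]
contact_force: [0.3, -0.2, -0.8]
gripper_width: 13.5
grasp_force: 58.7
```

```bash
python3 - <<'E'
from h import *
s=arm.read_state();print(s["clock"],s["position"],yaw(s)%360,s["contact_force"],s["gripper_width"],s["joints"])
out=[]
for n,r in(("side",(165,245,295,390)),("top",(215,295,325,420))):
    p,d=arm.get_image(n);np.savez(n+"1.npz",p=p,d=d)
    c=p[r[0]:r[1],r[2]:r[3],::-1];out.append(cv2.resize(c,(390,330),interpolation=cv2.INTER_CUBIC))
cv2.imwrite("pics/over.png",cv2.hconcat(out))
E
```

```text
5.75 [485.82973971 -11.14222979 106.64980251] 285.9683059929811 [ 0.27958789 -0.20160857 -0.78114957] 13.466443736516196 [ 3.12022660e-01  2.89408978e-01 -4.93890151e-01 -2.53571419e-04
 -7.91253140e-01  1.53765187e+00]
```

View pics/over.png

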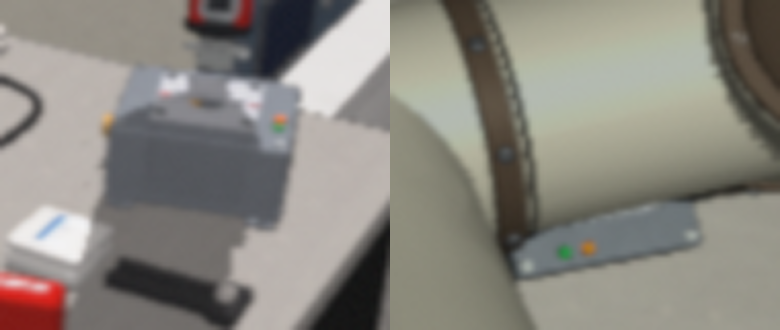

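The arm blocks the top view, and the side crop shows the box but cuts off the plug at its upper edge. I'll crop the side picture higher.

```bash
python3 - <<'E'
from h import *
p=np.load("side1.npz")["p"];c=p[110:210,290:400,::-1];cv2.imwrite("pics/side1c.png",cv2.resize(c,(660,600),interpolation=cv2.INTER_CUBIC))
m=arm.camera_model("side");Ti=np.linalg.inv(m["cam_to_world"])
def pr(w):
    c=Ti@np.r_[w,1];return np.round([m["fx"]*c[0]/c[2]+m["cx"],m["fy"]*c[1]/c[2]+m["cy"]],1)
print("expected crossbar/flange/top px", [ (pr([486,-11,z])-[290,110])*6 for z in (70,82.5,98,142)], "mouth",(pr([487,-10.7,50])-[290,110])*6)
s=arm.read_state();print(s["clock"],s["position"])
E
```

```text
expected crossbar/flange/top px [array([336. , 427.2]), array([339. , 398.4]), array([343.2, 362.4]), array([355.2, 257.4])] mouth [328.2 472.2]
5.85 [486.97100119 -10.69306052 107.89259049]
```

View pics/side1c.png

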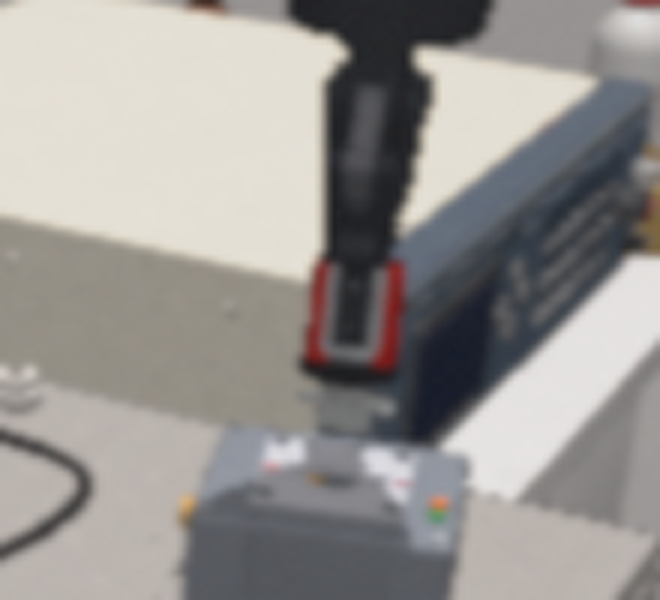

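The plug is upright over the socket. Its grip spans about x 312-407 in the crop and the slot marks sit at about (275,463) and (405,483). I'll measure the sideways offset between plug and slot at sub-pixel level in this picture.

```bash
python3 - <<'E'
from h import *
p=np.load("side1.npz")["p"].astype(float);R,G,B=p.transpose(2,0,1)
m=arm.camera_model("side");Ti=np.linalg.inv(m["cam_to_world"])
def pr(w):
    c=Ti@np.r_[w,1];return np.round([m["fx"]*c[0]/c[2]+m["cx"],m["fy"]*c[1]/c[2]+m["cy"]],2)
def cen(r0,r1,c0,c1,t):
    s=np.clip((R-(G+B)/2)[r0:r1,c0:c1]-t,0,None);v,u=np.mgrid[r0:r1,c0:c1];return np.round([(s*u).sum()/s.sum(),(s*v).sum()/s.sum()],2),s.max()
print("marks",cen(184,191,330,341,15),cen(186,195,353,364,15))
a=np.radians(16);e=np.array([np.cos(a),np.sin(a),0])*25.7;c=np.array([487,-10.7,50])
print("pred",pr(c+e),pr(c-e))
# before move, same side image 0 marks
q=np.load("side0.npz")["p"].astype(float);R0=R;R,G,B=q.transpose(2,0,1);print("marks0",cen(184,191,330,341,15),cen(186,195,353,364,15));R,G,B=p.transpose(2,0,1)
for r in range(156,171,2):
    s=R[r,335:362]-(G+B)[r,335:362]/2; i=np.nonzero(s>40)[0]; print(r,335+i.min(),335+i.max(),end=" | ")
print()
# dark flange row extents
for r in(170,171,172): 
    i=np.nonzero(R[r,330:365]<70)[0]; print(r,330+i)
t=np.array([486,-11.]);f=np.array([-np.sin(a),np.cos(a)])*7;x=np.array([np.cos(a),np.sin(a)])*18
for z in(137,120,105): print("pred grip edges z",z,[pr([*(t+sx*x+f),z]) for sx in(1,-1)],[pr([*(t+sx*x-f),z]) for sx in(1,-1)])
print("per mm x,y",pr([487,-11,90])-pr([486,-11,90]),pr([486,-10,90])-pr([486,-11,90]))
E
```

```text
marks (array([334.76, 187.13]), np.float64(14.5)) (array([362.39, 193.3 ]), np.float64(70.0))
pred [334.17 187.3 ] [355.36 190.05]
marks0 (array([334.71, 187.  ]), np.float64(10.0)) (array([362.44, 193.34]), np.float64(66.5))
156 342 356 | 158 342 356 | 160 342 356 | 162 342 356 | 164 341 356 | 166 341 356 | 168 341 355 | 170 342 355 | 
170 [341 344 345 346 347 348 349 356 357 358 359 360 361 362 363 364]
171 [341 342 343 344 345 346 347 348 349 350 351 352 355 356 357 358 359 360
 361 362 363 364]
172 [342 343 344 345 346 347 348 349 350 351 352 353 354 355 356 357 358 359
 360 361 362 363 364]
pred grip edges z 137 [array([340.82, 155.05]), array([356.45, 156.81])] [array([341.55, 153.04]), array([356.99, 154.75])]
pred grip edges z 120 [array([340.12, 161.91]), array([355.61, 163.7 ])] [array([340.86, 159.82]), array([356.15, 161.58])]
pred grip edges z 105 [array([339.52, 167.86]), array([354.88, 169.69])] [array([340.25, 165.72]), array([355.43, 167.51])]
per mm x,y [-0.39 -0.1 ] [-0.16  0.13]
```

```bash
python3 - <<'E'
from h import *
p,_=arm.get_image("side");np.savez("side2.npz",p=p)
print(arm.read_state()["position"])
for f in("side0","side2"):
    q=np.load(f+".npz")["p"].astype(float);R,G,B=q.transpose(2,0,1);S=R-(G+B)/2
    print(S[185:190,331:341].astype(int));print(S[187:194,353:362].astype(int))
for r in(160,164): print(S[r,338:360].astype(int))
E
```

```text
[487.1247966  -10.61408473 108.17033763]
[[-8 -9 -7 -5 -2 -2 -2 -1 -2 -2]
 [-9 -8 -3  3  5  2 -2 -3 -3 -2]
 [-8 -6  5 19 25 14  1 -2 -3 -3]
 [-9 -6 -1  6 10  4  0 -2 -2  0]
 [-7 -6 -3 -1 -1 -1 -2 -3 -2  4]]
[[-2 -1 -2 -2 -3 -4 -6 -8 -9]
 [-3 -2 -2 -1 -3 -4 -6 -8 -9]
 [-2 -1  1  3  2 -2 -7 -9 -9]
 [-2  0  8 17 16  7 -4 -9 -8]
 [-3 -2  1  5  4  0 -6 -8 -8]
 [-2 -2 -1 -2 -4 -6 -8 -7  1]
 [-2 -3 -3 -3 -5 -7 -9 -3 21]]
[[-8 -9 -7 -5 -2 -1 -2 -1 -2 -2]
 [-9 -8 -3  3  4  1 -2 -3 -3 -2]
 [-8 -7  5 23 30 15  1 -3 -2 -2]
 [-9 -7  1 13 18 10  0 -1 -1  0]
 [-9 -6 -3  0  1  0 -1 -2 -1  4]]
[[ -2  -2  -2  -4  -3  -4  -7  -8 -10]
 [ -2  -1  -1  -2  -2  -4  -7  -9 -10]
 [ -3  -1   1   3   2  -1  -7  -9 -10]
 [ -2   0   9  19  16   7  -5  -8  -8]
 [ -2  -1   2   6   5   1  -6  -9  -9]
 [ -2  -2  -2  -2  -3  -6  -8  -8   0]
 [ -2  -2  -2  -3  -5  -7  -9  -4  22]]
[10 10 20 54 79 49 17  2 -2 -3 -2 -2 -3 -1  6 33 77 84 42  4 -7 -7]
[10 13 30 67 71 34  7 -1 -2 -2 -3 -3 -2  2 20 54 87 76 30 -2 -8 -3]
```

In the side view the plug sits about 0.35 px (0.9 mm) too far towards +x relative to the slot marks. I'll shift it -0.7 mm and go down slowly.

>>> {"name": "send_rows", "arguments": {
  "targets": [
    {"gripper": 1, "x": -0.07, "y": 0, "z": 0.4, "ax": 0, "ay": 0, "az": 0},
    {"gripper": 1, "x": 0, "y": 0, "z": 0.5, "ax": 0, "ay": 0, "az": 0},
    {"gripper": 1, "x": 0, "y": 0, "z": 0.5, "ax": 0, "ay": 0, "az": 0},
    {"gripper": 1, "x": 0, "y": 0, "z": 0.4, "ax": 0, "ay": 0, "az": 0},
    {"gripper": 1, "x": 0, "y": 0, "z": 0.2, "ax": 0, "ay": 0, "az": 0}
  ]
}}

```text
clock: 6.32
position: [485.8, -11.1, 87.2]
ee_rot: [0.99, 0.139, -0.001, 0.0]
contact_force: [-0.2, -0.0, -1.8]
gripper_width: 13.3
grasp_force: 58.7
```

>>> {"name": "send_rows", "arguments": {
  "targets": [
    {"gripper": 1, "x": 0, "y": 0, "z": 0.2, "ax": 0, "ay": 0, "az": 0},
    {"gripper": 1, "x": 0, "y": 0, "z": 0.2, "ax": 0, "ay": 0, "az": 0},
    {"gripper": 1, "x": 0, "y": 0, "z": 0.2, "ax": 0, "ay": 0, "az": 0},
    {"gripper": 1, "x": 0, "y": 0, "z": 0, "ax": 0, "ay": 0, "az": 0},
    {"gripper": 1, "x": 0, "y": 0, "z": 0, "ax": 0, "ay": 0, "az": 0}
  ]
}}

```text
clock: 6.73
position: [486.3, -11.0, 82.0]
ee_rot: [0.99, 0.139, -0.0, 0.0]
contact_force: [0.4, 0.2, -1.2]
gripper_width: 13.2
grasp_force: 58.7
```

>>> {"name": "send_rows", "arguments": {
  "targets": [
    {"gripper": 1, "x": 0, "y": 0, "z": 0.15, "ax": 0, "ay": 0, "az": 0},
    {"gripper": 1, "x": 0, "y": 0, "z": 0.15, "ax": 0, "ay": 0, "az": 0},
    {"gripper": 1, "x": 0, "y": 0, "z": 0.15, "ax": 0, "ay": 0, "az": 0},
    {"gripper": 1, "x": 0, "y": 0, "z": 0.15, "ax": 0, "ay": 0, "az": 0},
    {"gripper": 1, "x": 0, "y": 0, "z": 0, "ax": 0, "ay": 0, "az": 0}
  ]
}}

```text
clock: 7.15
position: [486.0, -11.0, 75.7]
ee_rot: [0.99, 0.139, -0.0, 0.0]
contact_force: [-0.7, 1.1, -1.4]
gripper_width: 13.4
grasp_force: 58.7
```

>>> {"name": "send_rows", "arguments": {
  "targets": [
    {"gripper": 1, "x": 0, "y": 0, "z": 0.15, "ax": 0, "ay": 0, "az": 0},
    {"gripper": 1, "x": 0, "y": 0, "z": 0.1, "ax": 0, "ay": 0, "az": 0},
    {"gripper": 1, "x": 0, "y": 0, "z": 0, "ax": 0, "ay": 0, "az": 0}
  ]
}}

```text
clock: 7.4
position: [486.4, -11.0, 73.6]
ee_rot: [0.99, 0.139, 0.0, 0.0]
contact_force: [-0.2, 0.9, 1.4]
gripper_width: 13.0
grasp_force: 58.9
```

```bash
python3 - <<'E'
from h import *
s=arm.read_state();print(s["clock"],s["position"],yaw(s)%360,s["contact_force"],s["wrist_torque"])
E
```

```text
7.4 [486.44650935 -10.95259195  73.62073732] 285.99387531240995 [-0.16275558  0.87933193  1.35317071] [ 0.05701513  0.20038937 -0.03114336]
```

The force rises as expected at plunger contact, and the crossbar is in the slot. Pressing on down.

>>> {"name": "send_rows", "arguments": {
  "targets": [
    {"gripper": 1, "x": 0, "y": 0, "z": 0.2, "ax": 0, "ay": 0, "az": 0},
    {"gripper": 1, "x": 0, "y": 0, "z": 0.2, "ax": 0, "ay": 0, "az": 0},
    {"gripper": 1, "x": 0, "y": 0, "z": 0.2, "ax": 0, "ay": 0, "az": 0},
    {"gripper": 1, "x": 0, "y": 0, "z": 0, "ax": 0, "ay": 0, "az": 0},
    {"gripper": 1, "x": 0, "y": 0, "z": 0, "ax": 0, "ay": 0, "az": 0}
  ]
}}

```text
clock: 7.82
position: [486.5, -10.9, 67.6]
ee_rot: [0.99, 0.139, 0.0, 0.0]
contact_force: [-0.6, -0.1, 3.1]
gripper_width: 12.9
grasp_force: 59.2
```

>>> {"name": "send_rows", "arguments": {
  "targets": [
    {"gripper": 1, "x": 0, "y": 0, "z": 0.2, "ax": 0, "ay": 0, "az": 0},
    {"gripper": 1, "x": 0, "y": 0, "z": 0.15, "ax": 0, "ay": 0, "az": 0},
    {"gripper": 1, "x": 0, "y": 0, "z": 0.1, "ax": 0, "ay": 0, "az": 0},
    {"gripper": 1, "x": 0, "y": 0, "z": 0.05, "ax": 0, "ay": 0, "az": 0},
    {"gripper": 1, "x": 0, "y": 0, "z": 0, "ax": 0, "ay": 0, "az": 0}
  ]
}}

```text
clock: 8.23
position: [486.5, -10.9, 62.6]
ee_rot: [0.99, 0.139, 0.0, 0.0]
contact_force: [-0.3, 0.2, 4.9]
gripper_width: 13.1
grasp_force: 59.4
```

>>> {"name": "send_rows", "arguments": {
  "targets": [
    {"gripper": 1, "x": 0, "y": 0, "z": 0, "ax": 0, "ay": 0, "az": 0},
    {"gripper": 1, "x": 0, "y": 0, "z": 0, "ax": 0, "ay": 0, "az": 0}
  ]
}}

```text
clock: 8.4
position: [486.5, -10.9, 62.7]
ee_rot: [0.99, 0.139, 0.0, 0.0]
contact_force: [-0.7, -0.2, 5.6]
gripper_width: 13.3
grasp_force: 59.4
```

>>> {"name": "send_rows", "arguments": {
  "targets": [
    {"gripper": 1, "x": 0, "y": 0, "z": 0.05, "ax": 0, "ay": 0, "az": 0},
    {"gripper": 1, "x": 0, "y": 0, "z": 0.05, "ax": 0, "ay": 0, "az": 0},
    {"gripper": 1, "x": 0, "y": 0, "z": 0, "ax": 0, "ay": 0, "az": 0},
    {"gripper": 1, "x": 0, "y": 0, "z": 0, "ax": 0, "ay": 0, "az": 0}
  ]
}}

```text
clock: 8.73
position: [486.5, -11.0, 62.2]
ee_rot: [0.99, 0.139, 0.0, 0.0]
contact_force: [-1.4, 1.3, 9.2]
gripper_width: 13.3
grasp_force: 60.3
```

It's at the stop (9 N). Next I'll turn it clockwise.

>>> {"name": "send_rows", "arguments": {
  "targets": [
    {"gripper": 1, "x": 0, "y": 0, "z": 0, "ax": 0, "ay": 0, "az": 3},
    {"gripper": 1, "x": 0, "y": 0, "z": 0, "ax": 0, "ay": 0, "az": 5},
    {"gripper": 1, "x": 0, "y": 0, "z": 0, "ax": 0, "ay": 0, "az": 5},
    {"gripper": 1, "x": 0, "y": 0, "z": 0, "ax": 0, "ay": 0, "az": 5},
    {"gripper": 1, "x": 0, "y": 0, "z": 0, "ax": 0, "ay": 0, "az": 5}
  ]
}}

```text
clock: 9.15
position: [487.2, -11.0, 62.3]
ee_rot: [0.998, -0.063, 0.001, 0.0]
contact_force: [-0.2, -0.8, 6.6]
gripper_width: 13.2
grasp_force: 59.9
```

```bash
python3 - <<'E'
from h import *
s=arm.read_state();print(s["clock"],s["position"],yaw(s)%360,s["contact_force"],s["wrist_torque"])
E
```

```text
9.15 [487.21450727 -11.04177801  62.2620327 ] 262.79695888735813 [-0.15353241 -0.78049516  6.60044356] [-0.39545063  0.14295932  0.0795706 ]
```

>>> {"name": "send_rows", "arguments": {
  "targets": [
    {"gripper": 1, "x": 0, "y": 0, "z": 0, "ax": 0, "ay": 0, "az": 6},
    {"gripper": 1, "x": 0, "y": 0, "z": 0, "ax": 0, "ay": 0, "az": 6},
    {"gripper": 1, "x": 0, "y": 0, "z": 0, "ax": 0, "ay": 0, "az": 6},
    {"gripper": 1, "x": 0, "y": 0, "z": 0, "ax": 0, "ay": 0, "az": 6},
    {"gripper": 1, "x": 0, "y": 0, "z": 0, "ax": 0, "ay": 0, "az": 6}
  ]
}}

```text
clock: 9.57
position: [487.2, -11.1, 62.3]
ee_rot: [0.948, -0.319, 0.001, -0.0]
contact_force: [-0.6, -0.7, 7.6]
gripper_width: 13.1
grasp_force: 59.9
```

>>> {"name": "send_rows", "arguments": {
  "targets": [
    {"gripper": 1, "x": 0, "y": 0, "z": 0, "ax": 0, "ay": 0, "az": 6},
    {"gripper": 1, "x": 0, "y": 0, "z": 0, "ax": 0, "ay": 0, "az": 6},
    {"gripper": 1, "x": 0, "y": 0, "z": 0, "ax": 0, "ay": 0, "az": 6},
    {"gripper": 1, "x": 0, "y": 0, "z": 0, "ax": 0, "ay": 0, "az": 4},
    {"gripper": 1, "x": 0, "y": 0, "z": 0, "ax": 0, "ay": 0, "az": 3}
  ]
}}

```text
clock: 9.98
position: [487.2, -11.2, 62.2]
ee_rot: [0.857, -0.516, 0.001, -0.0]
contact_force: [-0.4, -2.3, 7.5]
gripper_width: 13.5
grasp_force: 59.9
```

>>> {"name": "send_rows", "arguments": {
  "targets": [
    {"gripper": 1, "x": 0, "y": 0, "z": 0, "ax": 0, "ay": 0, "az": 2},
    {"gripper": 1, "x": 0, "y": 0, "z": 0, "ax": 0, "ay": 0, "az": 2},
    {"gripper": 1, "x": 0, "y": 0, "z": 0, "ax": 0, "ay": 0, "az": 0},
    {"gripper": 1, "x": 0, "y": 0, "z": 0, "ax": 0, "ay": 0, "az": 0}
  ]
}}

```text
clock: 10.32
position: [487.2, -11.2, 62.3]
ee_rot: [0.839, -0.544, 0.001, -0.0]
contact_force: [-0.3, -1.2, 6.9]
gripper_width: 13.2
grasp_force: 59.9
```

```bash
python3 - <<'E'
from h import *
s=arm.read_state();print(s["clock"],s["position"],yaw(s)%360,s["contact_force"],s["wrist_torque"],s["gripper_width"])
E
```

```text
10.3167 [487.17960638 -11.1569995   62.25427383] 204.05724865335628 [-0.31447908 -1.15612867  6.93252076] [-0.5168251   0.14717614  0.14398784] 13.22819480876923
```

>>> {"name": "send_rows", "arguments": {
  "targets": [
    {"gripper": 1, "x": 0, "y": 0, "z": 0, "ax": 0, "ay": 0, "az": 2},
    {"gripper": 1, "x": 0, "y": 0, "z": 0, "ax": 0, "ay": 0, "az": 2},
    {"gripper": 1, "x": 0, "y": 0, "z": 0, "ax": 0, "ay": 0, "az": 2},
    {"gripper": 1, "x": 0, "y": 0, "z": 0, "ax": 0, "ay": 0, "az": 0}
  ]
}}

```text
clock: 10.65
position: [487.2, -11.2, 62.3]
ee_rot: [0.809, -0.588, 0.001, -0.0]
contact_force: [-1.3, -1.4, 7.3]
gripper_width: 13.4
grasp_force: 59.9
```

```bash
python3 - <<'E'
from h import *
s=arm.read_state();print(s["clock"],s["position"],yaw(s)%360,s["contact_force"],s["wrist_torque"],s["gripper_width"])
E
```

```text
10.65 [487.16467428 -11.16402245  62.26317805] 197.99545485659294 [-1.31590407 -1.36804659  7.27879724] [-0.47939046  0.13419903  0.1179267 ] 13.396182669594968
```

>>> {"name": "send_rows", "arguments": {
  "targets": [
    {"gripper": 1, "x": 0, "y": 0, "z": 0, "ax": 0, "ay": 0, "az": 1.5},
    {"gripper": 1, "x": 0, "y": 0, "z": 0, "ax": 0, "ay": 0, "az": 1.5},
    {"gripper": 1, "x": 0, "y": 0, "z": 0, "ax": 0, "ay": 0, "az": 0},
    {"gripper": 1, "x": 0, "y": 0, "z": 0, "ax": 0, "ay": 0, "az": 0}
  ]
}}

```text
clock: 10.98
position: [487.1, -11.2, 62.2]
ee_rot: [0.794, -0.608, 0.001, -0.0]
contact_force: [-0.8, -1.7, 7.3]
gripper_width: 13.2
grasp_force: 59.9
```

```bash
python3 - <<'E'
from h import *
s=arm.read_state();print(s["clock"],s["position"],yaw(s)%360,s["contact_force"],s["wrist_torque"],s["gripper_width"])
E
```

```text
10.9833 [487.1253775  -11.190828    62.23055848] 195.06118308941765 [-0.81347784 -1.73183753  7.2903862 ] [-0.41269368  0.1766692   0.10069574] 13.176442258174122
```

>>> {"name": "send_rows", "arguments": {
  "targets": [
    {"gripper": 1, "x": 0, "y": 0, "z": 0, "ax": 0, "ay": 0, "az": 1.5},
    {"gripper": 1, "x": 0, "y": 0, "z": 0, "ax": 0, "ay": 0, "az": 1.5},
    {"gripper": 1, "x": 0, "y": 0, "z": 0, "ax": 0, "ay": 0, "az": 0},
    {"gripper": 1, "x": 0, "y": 0, "z": 0, "ax": 0, "ay": 0, "az": 0}
  ]
}}

```text
clock: 11.32
position: [487.2, -11.2, 62.3]
ee_rot: [0.777, -0.629, 0.001, -0.0]
contact_force: [-0.3, -1.1, 7.7]
gripper_width: 13.2
grasp_force: 59.9
```

```bash
python3 - <<'E'
from h import *
T=[]
for i in range(6):
    p,d=arm.get_image("side");s=arm.read_state();T.append(np.r_[s["wrist_torque"],s["contact_force"]])
print(s["clock"],s["position"],yaw(s)%360,np.mean(T,0).round(3),np.std(T,0).round(3),s["gripper_width"])
c=p[110:210,290:400,::-1];cv2.imwrite("pics/side3c.png",cv2.resize(c,(660,600),interpolation=cv2.INTER_CUBIC))
E
```

```text
11.6167 [487.1230069  -11.17074875  62.24417451] 192.06476653154292 [-0.504  0.127  0.15  -0.407 -1.17   7.162] [0.038 0.032 0.027 0.364 0.437 0.284] 13.287477977724505
```

View pics/side3c.png

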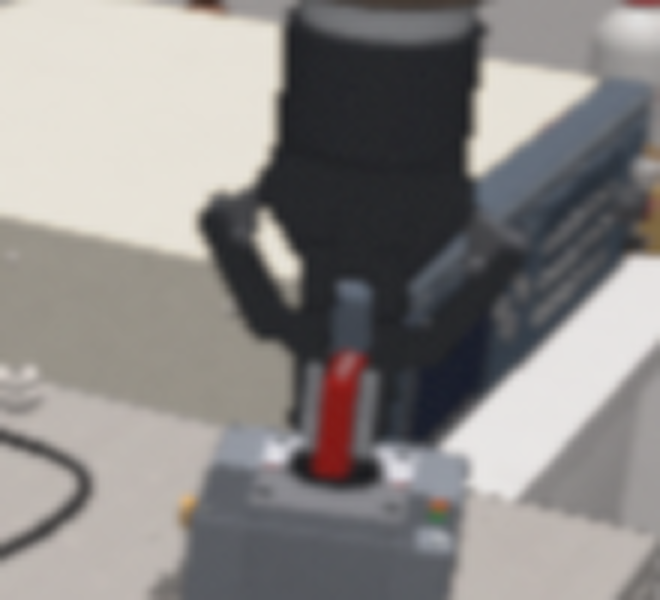

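The plug is seated with its flange just above the plate at about (335,468), and the grip now lies across the slot. The torque has not yet shown the stop, so I'll keep turning in small steps.

>>> {"name": "send_rows", "arguments": {
  "targets": [
    {"gripper": 1, "x": 0, "y": 0, "z": 0, "ax": 0, "ay": 0, "az": 1},
    {"gripper": 1, "x": 0, "y": 0, "z": 0, "ax": 0, "ay": 0, "az": 1},
    {"gripper": 1, "x": 0, "y": 0, "z": 0, "ax": 0, "ay": 0, "az": 0}
  ]
}}

```text
clock: 11.87
position: [487.1, -11.1, 62.3]
ee_rot: [0.766, -0.642, 0.001, -0.0]
contact_force: [-1.0, -1.2, 6.9]
gripper_width: 13.2
grasp_force: 59.9
```

```bash
cat > t.py <<'E'
from h import *
T=[]
for i in range(6):
    arm.get_image("side");s=arm.read_state();T.append(np.r_[s["wrist_torque"],s["contact_force"],yaw(s)%360])
print(s["clock"],s["position"],np.mean(T,0).round(3),s["gripper_width"])
E
python3 t.py
```

```text
12.1667 [487.12555303 -11.12920206  62.26316847] [ -0.438   0.192   0.209  -0.608  -1.218   7.466 190.078] 13.441517805724214
```

>>> {"name": "send_rows", "arguments": {
  "targets": [
    {"gripper": 1, "x": 0, "y": 0, "z": 0, "ax": 0, "ay": 0, "az": 1},
    {"gripper": 1, "x": 0, "y": 0, "z": 0, "ax": 0, "ay": 0, "az": 1},
    {"gripper": 1, "x": 0, "y": 0, "z": 0, "ax": 0, "ay": 0, "az": 0}
  ]
}}

```text
clock: 12.42
position: [487.1, -11.1, 62.3]
ee_rot: [0.755, -0.656, 0.001, -0.0]
contact_force: [-1.5, -0.9, 7.3]
gripper_width: 13.2
grasp_force: 60.0
```

```bash
python3 t.py
```

```text
12.7167 [487.09673513 -11.07735405  62.25444827] [ -0.337   0.239   0.352  -0.997  -1.095   7.873 188.112] 13.64968028695461
```

The torque now climbs steeply (0.15, 0.21, 0.35 N m), so the rotor is at its stop. I'll add a little push and turn margin, then hand in.

>>> {"name": "send_rows", "arguments": {
  "targets": [
    {"gripper": 1, "x": 0, "y": 0, "z": 0.05, "ax": 0, "ay": 0, "az": 0.5},
    {"gripper": 1, "x": 0, "y": 0, "z": 0, "ax": 0, "ay": 0, "az": 0},
    {"gripper": 1, "x": 0, "y": 0, "z": 0, "ax": 0, "ay": 0, "az": 0}
  ]
}}

```text
clock: 12.97
position: [487.1, -11.1, 62.2]
ee_rot: [0.753, -0.658, 0.001, -0.0]
contact_force: [-1.7, -1.5, 10.6]
gripper_width: 13.5
grasp_force: 60.7
```

```bash
python3 t.py && python3 -c "
from bench import arm;print(arm.job_done())"
```

```text
13.2667 [487.13373267 -11.09203923  62.19065285] [ -0.257   0.578   0.375  -1.615  -0.914  10.422 187.639] 13.663932565051693
the job is handed in; nothing more can be done
None
```

The job is handed in: the enable plug is seated in the interlock socket, turned clockwise to its stop and still gripped; force (about 10 N down) and torque (about 0.37 N m) readings indicate both stops, but the verdict was not reported.

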